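Hold a lift stand's limit switch down with its guide rod

ROBOT

A 6-joint arm with a two-finger parallel gripper is mounted at the origin on a cart in front of the work surface, level with it; the furniture and walls round the work are solid. World frame = base frame: x ahead of the robot, y to its left, z up, the work surface at z = 0. Lengths are in m, angles in rad, forces in N, time in s.
With the tool pointing down it reaches from about 0.275 to 1 m from the base axis. Payload 8.4 kg.
Tool frame: the origin (TCP) lies midway between the tips of the shut fingers; the grasp point (between the pads) lies 19 mm behind it; z points along the fingers, y is the line along which they close (so a half turn about z gives the same grasp; the last joint's range is limited). The gripper opens to 85 mm and grips with 20 to 120 N. Pads are 22 mm wide; open, the fingers measure 114 mm over their backs; the gripper's body (76 mm by 85 mm) begins 54 mm behind the grasp point. The pads swing forward as they close: fully open they stand 13 mm farther back than shut.
Start: joints at [1.198, 0.353, 1.633, -0, 1.155, -0.002], TCP at [0.226, 0.583, 0.202] pointing down, gripper open.
Joint ranges: [-2.63, 2.63], [-0.92, 2.1], [0.06, 2.66], [-1.3, 4.44], [0, 2.69], [-3.02, 3.02]. Speed limits (rad/s): [2.22, 2.22, 2.79, 3.14, 3.14, 3.14].

INTERFACE

Orientations are given as a unit quaternion [w, x, y, z].
In Python, from rig import state, capture, camera_info, finish_job, trace, mark_of gives the robot as it stands.
- The arm moves only by the shell command python3 -m crank 'ROWS' [OPENING] [FORCE]. ROWS is JSON, a list of rows, each an object of numbers: "dx", "dy", "dz": the shift along the tool's x, y, z in m; "yaw": the turn about the tool's z in degrees. A call has 1 to 12 rows; each row is the pose to reach, as a shift and turn from the pose commanded when the call began, along the tool's axes at that moment; what a row does not reach only later rows make up. A row lasts 1/12 s, in which the tool goes at most 41.7 mm and 7.16 degrees, less where a joint would pass 70% of its speed; a pose out of reach is approached as far as the arm can. A call with a gripper value outside its range is refused whole. OPENING is the opening, from 0 (shut) to 1 (fully open), set as the call begins (- or left out, the last holds). The fingers move at their own pace and stop on an object; FORCE is the grip in N (left out, the last holds). Time passes only in rows, so rows that repeat a pose let the fingers close. It gives the time, the measured TCP pose, the force, the opening and the grip force at its end, in the units of the state.
- state(): the state, without advancing time (a new reading comes with each control period).
- capture(name): name is "scene" or "top" or "wrist"; returns (picture, depth): 400x640x3 uint8, red, green, blue; 400x640 float32, m along the optical axis (not along the pixel's ray), 0 where there is no reading.
- camera_info(name): a dict with "mtx" (3x3 intrinsics, pixels), "position" and "attitude" of the camera in the world. Camera axes: x right, y down, z forward; pixel columns grow to the right and rows downward; lengths in m; the calibration is good to about 2 mm. A picture is of the moment at which its call begins: read the wrist's pose just before it. camera_info takes no time and is no camera call; for the wrist camera it gives the pose at the moment of the call.
- finish_job(): hands the job in; it is judged then, once.
Trained networks look in the newest picture that a camera, given by its name, has taken for a name from the list of things; names that differ only in an ending like _2 or _b are one class to them, and where a whole thing is asked for, a point or a joint stands for the part that bears it (a point fixed in the world has none). Each returns a list of dicts, best first, with "p" (0 to 1); they miss things now and then, are a little off and sometimes report something else, mostly with a low value. They report only what shows in the picture. A call takes as long as a camera call. They do not tell look-alikes from the thing itself.
- trace(query, camera): "mask" (400x640 bool, what is visible of it).
- mark_of(query, camera): "location" ([x, y, z] in m, in world coordinates, good to about 4 mm: a listed point, or the origin of a listed thing).
The state is a dict: "time": time; "joints": joint angles; "qd": joint speeds; "tau": joint torques, N m; "tcp_pos": TCP position; "tool_rot": TCP orientation; "force": force on the tool from outside, world axes, zero at the start; "moment": the same for the moment, N m; "opening": opening from 0.0 (shut) to 1.0 (fully open); "finger_force": force on a finger pad.
Only numpy, scipy, OpenCV 4.12 (cv2) and the standard library are available. Lean on these libraries where they do the work, as an engineer would, in place of code of your own. Each camera call takes 0.05 s, during which the arm holds its last target. There are 200 camera calls.

TASK

Check the lower limit switch of the lift stand: take the long guide rod with the cylindrical handle by its handle out of the storage block and thread it, tip down, through the upper bushing and then the lower bushing of the stand until its tip pushes the sprung plunger underneath fully down. Finish still gripping the rod by its handle, holding it through both bushings with the plunger fully down; do not let go. Leave the short rod in its hole and the other things on the worktop where they are.

Things in the scene. Friction and masses are not known exactly. Their poses are not given: they have to be found in the camera images.
- rod_grip (a point): Centre (half-way up, on the axis) of the guide rod's handle, a plain white cylinder 20 mm diameter, 50 mm long, on top of a straight steel shaft 12 mm diameter, 125 mm long with chamfered tip; about 120 g. z runs along the rod from tip to handle; the tip is 150 mm below this point. It starts upright in either outer hole of the storage block, the taller of the two rods there.
- rod_tip (a point): Tip (end face centre) of the guide rod's shaft, same axes as rod_grip.
- rod_block: Grey storage block 60 x 160 x 50 mm (x, y, z), fixed; origin at the centre of its underside, z up. Its two outer holes, 45 mm either side of the centre along y, are 14 mm wide and 38 mm deep, so a rod has to be lifted 38 mm to come out. A small hole in the middle is empty.
- short_rod_knob (a point): Centre of the round white knob, 28 mm diameter, of the other rod in the block, on a 12 mm steel shaft whose tip lies 88 mm below. It stays in its hole. Its top is about 73 mm lower than the top of the guide rod's handle.
- lift_stand: Lift stand, fixed: dark base plate 150 x 110 x 12 mm, aluminium column 30 x 40 mm at local x = +63 mm, and two arms from the column toward local -x, each 46 mm wide with a vertical bronze bushing at its end. Origin at worktop height on the common vertical axis of both bushings, z up. Nothing of the stand is higher than 145 mm.
- upper_mouth (a point): Centre of the top opening of the upper bushing, 145 mm above the worktop. Bore 15 mm, 18 mm long (its underside at 127 mm), the mouth flared to about 23 mm over the top 4 mm.
- lower_mouth (a point): Centre of the top opening of the lower bushing, straight below the upper one, 78 mm above the worktop; same bore, flare and length (its underside at 60 mm).
- plunger_top (a point): Centre of the flat top of the sprung plunger of the limit switch, a steel pin of 15 mm diameter straight below both bushings; 46 mm above the worktop at rest, 36 mm when fully down. It moves with the plunger.
- plunger (a joint): Travel of the limit switch's plunger in m: 0 at rest (up), 0.010 fully down on its stop. The spring pushes it back up with about 2 N at rest and 8 N fully down, so that the weight of the rod alone does not push it.
- imager_front (a point): Middle of the front face of the gel imager, a big fixed beige cabinet at the back left of the worktop, 0.43 m tall, its flat front facing the robot and reaching 215 mm to either side (y) of this point; this point is 150 mm above the worktop. A door handle stands out from it by up to 40 mm. Only to keep clear of.
- falcon_tube: Bystander: lying plastic tube with screw cap, 112 mm long, 33 mm diameter; origin under its centre.
- ethanol_bottle: Bystander: clear bottle with a pump top, 64 mm wide, 202 mm high; origin at the centre of its underside.
- amber_bottle: Bystander: brown bottle, 60 mm diameter, 142 mm high; origin at the centre of its underside.
- guide_rod: The guide rod itself (see rod_grip); origin at its tip, z along the rod toward the handle.
- short_rod: The short rod itself (see short_rod_knob); origin at its tip, z up toward the knob.
Things that resemble listed ones, but are neither listed nor needed, are in the scene too. Leave any orange or pink look-alike of the guide_rod alone.

How it is judged:
On the way, in this order (a step that is already met when the one before it is completed fails the run):
1. the rod's tip is in the upper bushing, from above (horizontal distance between rod_tip and upper_mouth below 0.006 m and z of rod_tip in the frame of lift_stand between 0.08 and 0.138 m), for 0.1 s.
2. the rod spans both bushings (horizontal distance between rod_tip and lower_mouth below 0.006 m and z of rod_tip in the frame of lift_stand below 0.06 m and angle between the z axis of guide_rod and the z axis of lift_stand, either way round below 0.12 rad), for 0.1 s.
At the end, for the whole second after the job is handed in: The guide rod stands in both bushings (tip within 6 mm of the plunger's centre, rod within 0.12 rad of the bushing axis), its tip holds the plunger down by more than 7.5 of its 10 mm, and the gripper still grips the rod by the handle (grasp point within 35 mm of the handle's centre), all at rest (horizontal distance between rod_tip and plunger_top below 0.006 m and horizontal distance between rod_grip and upper_mouth below 0.012 m and angle between the z axis of guide_rod and the z axis of lift_stand, either way round below 0.12 rad and z of rod_tip in the frame of lift_stand below 0.041 m and value of joint plunger above 0.0075 m and contact force between guide_rod and plunger above 1 N and linear speed of guide_rod below 0.02 m/s and contact force between the fingers and guide_rod above 1 N and distance between the grasp point and rod_grip below 0.035 m); the arm keeps its last pose, push and grip.
It fails at once if the short rod was taken from its hole or shifted (distance of short_rod from where it was at the start of the episode above 0.02 m).
It fails at once if a bystander (tube or bottle) was shifted (distance of any of falcon_tube, ethanol_bottle, amber_bottle from where it was at the start of the episode above 0.03 m).
It also fails if it takes over 48 s, if anything falls off the work surface, if the arm or the gripper's body presses on something with over 40 N, if the wrist force passes 120 N, or if a joint passes its speed limit or range.

## Working session

There is one attempt and no reset: what is moved stays moved. The work goes in short steps, Python scripts to look and compute and a shell command to move; the robot and the scene stay as the last step left them, time stands still between calls to the robot, and variables do not carry over. Pictures are saved under pics/ and viewed, at most 13 in all, crops included, and the job is handed in when it is done.

```bash
mkdir -p pics
cat > h.py <<'E'
import numpy as np,cv2
from rig import *
from scipy.spatial.transform import Rotation as R
def rot(q): return R.from_quat([q[1],q[2],q[3],q[0]]).as_matrix()
def grab(c,n=None):
    i=camera_info(c); p,d=capture(c)
    if n: cv2.imwrite(f'pics/{n}.png',p[:,:,::-1])
    return i,p,d
def att(i):
    a=np.array(i['attitude']); return rot(a) if a.size==4 else a
def world(i,u,v,d):
    K=np.array(i['mtx']); return np.array(i['position'])+att(i)@(np.linalg.inv(K)@[u,v,1]*d)
def proj(i,P):
    q=np.array(i['mtx'])@(att(i).T@(np.array(P)-i['position'])); return q[:2]/q[2]
E
python3 - <<'E'
from h import *
s=state();print(s['time'],s['tcp_pos'],s['tool_rot'],s['opening'])
for c in('scene','top','wrist'):
    i,p,d=grab(c,c+'1');print(c,i)
    if c=='wrist':continue
    for q in('rod_grip','short_rod_knob','rod_block','upper_mouth','lift_stand','imager_front','falcon_tube','ethanol_bottle','amber_bottle'):
        for r in mark_of(q,c)[:3]: print(q,np.round(r['location'],3),round(r['p'],2),proj(i,r['location']).round())
E
```

```text
0.0 [0.22626216 0.58206556 0.20146113] [-1.34988388e-04  1.84335650e-01  9.82863113e-01 -6.71512593e-04] 0.9991427926254529
scene {'mtx': array([[504.87442009,   0.        , 312.92404128],
       [  0.        , 504.87442009, 200.36997674],
       [  0.        ,   0.        ,   1.        ]]), 'position': array([-0.11677997, -1.42667665,  1.0469726 ]), 'attitude': array([-0.48399574,  0.84660232, -0.19514562,  0.10455056])}
rod_grip [ 0.57 -0.28  0.15] 0.69 [356. 229.]
rod_grip [ 0.518 -0.33   0.153] 0.57 [349. 241.]
rod_grip [ 0.438 -0.337  0.15 ] 0.54 [327. 250.]
short_rod_knob [ 0.479 -0.159  0.098] 0.63 [313. 231.]
rod_block [ 0.48  -0.204  0.   ] 0.77 [320. 262.]
upper_mouth [0.467 0.154 0.145] 0.82 [274. 180.]
imager_front [0.631 0.243 0.147] 0.61 [304. 161.]
imager_front [0.423 0.417 0.001] 0.54 [244. 186.]
falcon_tube [ 0.424  0.418 -0.001] 0.68 [244. 186.]
ethanol_bottle [ 0.494 -0.449 -0.001] 0.62 [360. 305.]
amber_bottle [ 0.689 -0.032 -0.   ] 0.76 [349. 222.]
amber_bottle [ 0.49  -0.255  0.163] 0.57 [329. 228.]
top {'mtx': array([[476.93119436,   0.        , 314.08079512],

[... 541 characters left out ...]
mouth [0.465 0.149 0.145] 0.84 [270. 220.]
lift_stand [ 0.482 -0.202  0.002] 0.68 [359. 217.]
lift_stand [ 0.471  0.153 -0.002] 0.65 [272. 221.]
imager_front [0.632 0.243 0.152] 0.76 [245. 176.]
falcon_tube [0.418 0.413 0.001] 0.71 [208. 236.]
ethanol_bottle [ 0.495 -0.447 -0.001] 0.5 [419. 212.]
ethanol_bottle [ 0.488 -0.252  0.162] 0.43 [377. 211.]
amber_bottle [ 0.687 -0.028 -0.004] 0.74 [315. 168.]
wrist {'mtx': array([[295.68602852,   0.        , 323.25315099],
       [  0.        , 295.68602852, 200.41839101],
       [  0.        ,   0.        ,   1.        ]]), 'position': array([0.15810941, 0.60851578, 0.37332884]), 'attitude': array([0.1206508 , 0.81646241, 0.55859845, 0.08246382])}
```

```bash
cd pics; python3 -c "
import cv2
a=cv2.imread('scene1.png');b=cv2.imread('top1.png')
cv2.imwrite('s2.png',cv2.resize(a[130:330,220:420],None,fx=3,fy=3,interpolation=2))
cv2.imwrite('t2.png',cv2.resize(b[130:280,210:460],None,fx=3.2,fy=3.2,interpolation=2))"
```

```text
(no output)
```

View pics/s2.png

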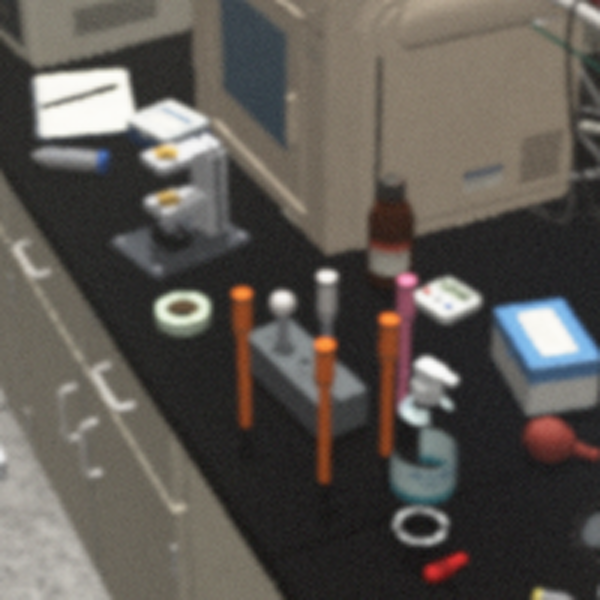

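View pics/t2.png

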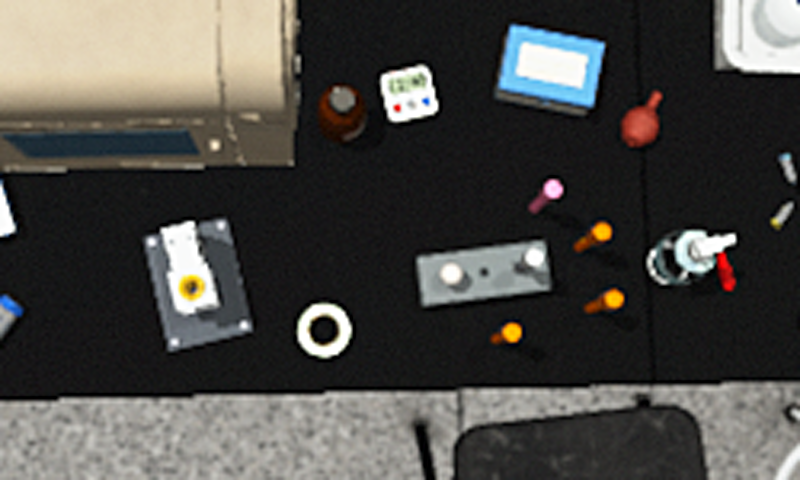

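View pics/scene1.png

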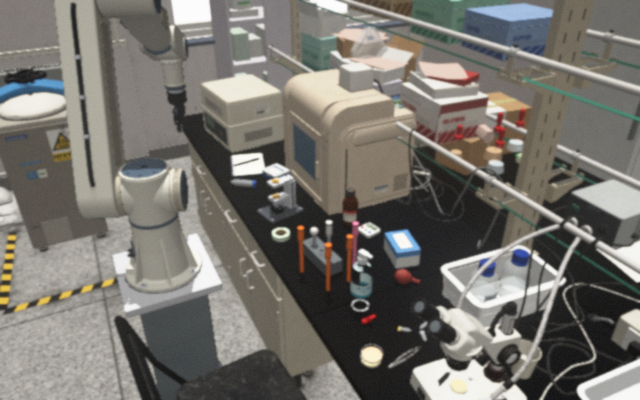

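Candidates in the scene image, full-frame pixels:
- White tall cylinder in the block at (329,224), world about (0.487,-0.25). This is the guide rod.
- White round knob at (314,230). This is the short rod.
- Orange look-alikes at (301,228), (328,245) and (350,236).
- Pink look-alike at (355,224).

I choose the white cylinder and move over it for a close crop.

```bash
python3 -m crank '[{"dx":-0.04,"dy":-0.05,"dz":-0.14,"yaw":-7},{"dx":-0.501,"dy":-0.699,"dz":-0.14,"yaw":-14},{"dx":-0.501,"dy":-0.699,"dz":-0.14,"yaw":-21.2},{"dx":-0.501,"dy":-0.699,"dz":-0.14,"yaw":-21.2},{"dx":-0.501,"dy":-0.699,"dz":-0.14,"yaw":-21.2},{"dx":-0.501,"dy":-0.699,"dz":-0.14,"yaw":-21.2},{"dx":-0.501,"dy":-0.699,"dz":-0.14,"yaw":-21.2},{"dx":-0.501,"dy":-0.699,"dz":-0.14,"yaw":-21.2},{"dx":-0.501,"dy":-0.699,"dz":-0.14,"yaw":-21.2},{"dx":-0.501,"dy":-0.699,"dz":-0.14,"yaw":-21.2},{"dx":-0.501,"dy":-0.699,"dz":-0.14,"yaw":-21.2},{"dx":-0.501,"dy":-0.699,"dz":-0.14,"yaw":-21.2}]' 1; python3 -c "
from h import *
print(rot(state()['tool_rot']).round(3))"
```

```text
time: 2.05
tcp_pos: [0.3441, 0.1233, 0.2958]
tool_rot: [0.001, 0.0, 1.0, 0.0]
force: [1.0, -0.2, -0.4]
opening: 1.001
finger_force: 0.0
[[-1.     0.     0.001]
 [ 0.     1.     0.   ]
 [-0.001  0.    -1.   ]]
```

```bash
python3 - <<'E'
from h import *
i,p,d=grab('wrist','w_stand1')
np.savez('st1.npz',p=p,d=d,**i)
for q in('upper_mouth','lift_stand'):
    for r in mark_of(q,'wrist')[:2]: print(q,np.round(r['location'],4),round(r['p'],2),proj(i,r['location']).round())
E
python3 -m crank '[{"dx":-0.096,"dy":-0.373,"dz":-0.044},{"dx":-0.096,"dy":-0.373,"dz":-0.044},{"dx":-0.096,"dy":-0.373,"dz":-0.044},{"dx":-0.096,"dy":-0.373,"dz":-0.044},{"dx":-0.096,"dy":-0.373,"dz":-0.044},{"dx":-0.096,"dy":-0.373,"dz":-0.044},{"dx":-0.096,"dy":-0.373,"dz":-0.044},{"dx":-0.096,"dy":-0.373,"dz":-0.044},{"dx":-0.096,"dy":-0.373,"dz":-0.044},{"dx":-0.096,"dy":-0.373,"dz":-0.044},{"dx":-0.096,"dy":-0.373,"dz":-0.044},{"dx":-0.096,"dy":-0.373,"dz":-0.044}]'
python3 - <<'E'
from h import *
i,p,d=grab('wrist','w_rod1'); np.savez('rod1.npz',p=p,d=d,**i)
for q in('rod_grip','short_rod_knob','rod_block'):
    for r in mark_of(q,'wrist')[:5]: print(q,np.round(r['location'],4),round(r['p'],2),proj(i,r['location']).round())
E
```

```text
upper_mouth [0.4679 0.1525 0.1428] 0.6 [347. 277.]
lift_stand [ 0.4628  0.1502 -0.0028] 0.88 [339. 228.]
rod_grip [ 0.5652 -0.2705  0.1509] 0.77 [ 26. 346.]
rod_grip [ 0.4036 -0.2204  0.1518] 0.74 [ 27. 233.]
rod_grip [ 0.4865 -0.2465  0.1618] 0.56 [ 18. 300.]
short_rod_knob [ 0.4763 -0.1585  0.1022] 0.92 [121. 267.]
rod_block [ 0.485  -0.204  -0.0021] 0.57 [136. 241.]validation failed for argument at $[0]...
```

View pics/w_rod1.png

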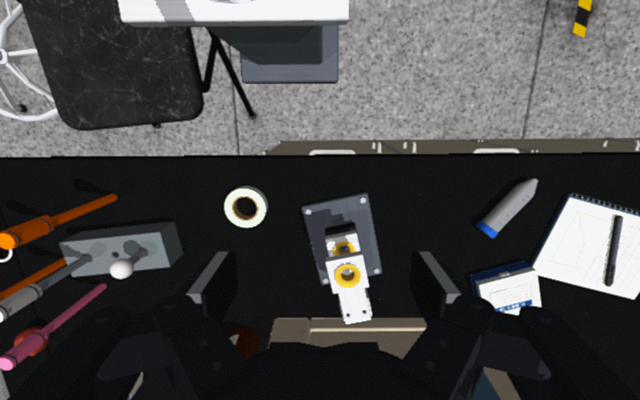

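View pics/w_stand1.png

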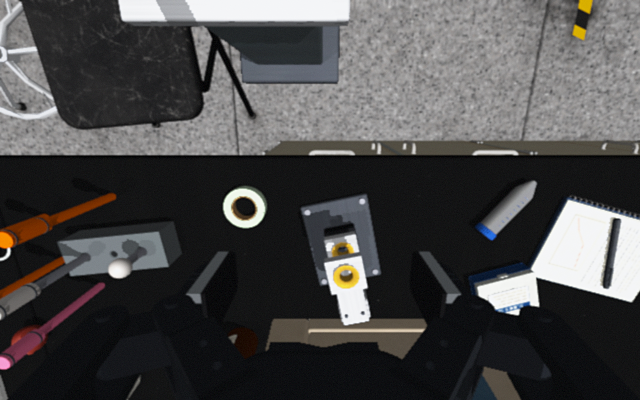

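The move was refused, so both pictures come from the same place. They show the upper bushing at (347,275), the guide rod in the block at (18,300), the knob at (121,268), orange rods at (10,238) and pink at (8,360). The refused rows had no yaw, so I retry with it included.

```bash
python3 -m crank '[{"dx":-0.096,"dy":-0.373,"dz":-0.044,"yaw":0},{"dx":-0.096,"dy":-0.373,"dz":-0.044,"yaw":0},{"dx":-0.096,"dy":-0.373,"dz":-0.044,"yaw":0},{"dx":-0.096,"dy":-0.373,"dz":-0.044,"yaw":0},{"dx":-0.096,"dy":-0.373,"dz":-0.044,"yaw":0},{"dx":-0.096,"dy":-0.373,"dz":-0.044,"yaw":0},{"dx":-0.096,"dy":-0.373,"dz":-0.044,"yaw":0},{"dx":-0.096,"dy":-0.373,"dz":-0.044,"yaw":0},{"dx":-0.096,"dy":-0.373,"dz":-0.044,"yaw":0},{"dx":-0.096,"dy":-0.373,"dz":-0.044,"yaw":0},{"dx":-0.096,"dy":-0.373,"dz":-0.044,"yaw":0},{"dx":-0.096,"dy":-0.373,"dz":-0.044,"yaw":0}]'
python3 - <<'E'
from h import *
i,p,d=grab('wrist','w_rod2'); np.savez('rod1.npz',p=p,d=d,**i)
for q in('rod_grip','short_rod_knob','rod_block'):
    for r in mark_of(q,'wrist')[:5]: print(q,np.round(r['location'],4),round(r['p'],2),proj(i,r['location']).round())
E
```

```text
time: 3.4
tcp_pos: [0.4404, -0.2466, 0.3384]
tool_rot: [-0.001, -0.0, 1.0, 0.001]
force: [-0.2, 0.1, -1.1]
opening: 0.999
finger_force: 0.0
rod_grip [ 0.4877 -0.2472  0.1622] 0.93 [323. 213.]
rod_grip [ 0.406  -0.2189  0.1476] 0.86 [347. 145.]
rod_grip [ 0.5666 -0.2693  0.153 ] 0.62 [307. 266.]
rod_grip [ 0.437  -0.3415  0.151 ] 0.6 [246. 171.]
short_rod_knob [ 0.4768 -0.1568  0.1003] 0.68 [386. 191.]
short_rod_knob [ 0.4864 -0.2502  0.0075] 0.19 [321. 183.]
rod_block [ 0.4872 -0.2072  0.0005] 0.96 [346. 183.]
```

View pics/w_rod2.png

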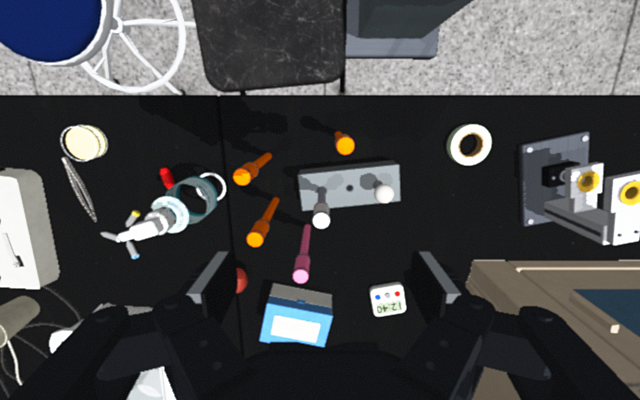

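The close view confirms the choice: white cylinder with its top at (321,218) in an outer hole, round knob at (385,193), orange and pink rods around it. I refine with depth and the top camera.

```bash
cat >> h.py <<'E'
def cloud(i,d,c,r):
    v,u=np.nonzero(d>0); K=np.array(i['mtx']); z=d[v,u]
    P=(np.c_[(u-K[0,2])/K[0,0],(v-K[1,2])/K[1,1],np.ones(len(u))]*z[:,None])@att(i).T+i['position']
    return P[np.hypot(P[:,0]-c[0],P[:,1]-c[1])<r],u,v
E
python3 - <<'E'
from h import *
def top(c,i,d):
    P,_,_=cloud(i,d,(.487,-.248),.035); P=P[P[:,2]>.13]
    zt=np.percentile(P[:,2],95); T=P[P[:,2]>zt-.006]
    print(c,len(P),'ztop',zt.round(4),'mean',T.mean(0).round(4),'mid',((T.max(0)+T.min(0))/2).round(4),np.ptp(T,0).round(4))
i=dict(np.load('rod1.npz')); top('wrist',i,i['d'])
i,p,d=grab('top'); top('top',i,d)
for r in mark_of('rod_grip','top'): print(np.round(r['location'],4),r['p'])
E
```

```text
wrist 392 ztop 0.1874 mean [ 0.4876 -0.2497  0.186 ] mid [ 0.4884 -0.2497  0.1852] [0.0197 0.0188 0.0075]
top 247 ztop 0.7543 mean [ 0.4659 -0.2345  0.7517] mid [ 0.4719 -0.2382  0.7527] [0.0368 0.05   0.0086]
[ 0.5694 -0.2781  0.1476] 0.47
```

```bash
python3 -m crank '[{"dx":-0.040,"dy":0,"dz":0.03,"yaw":0},{"dx":-0.048,"dy":0,"dz":0.07,"yaw":0},{"dx":-0.048,"dy":0,"dz":0.11,"yaw":0},{"dx":-0.048,"dy":0,"dz":0.12,"yaw":0},{"dx":-0.048,"dy":0,"dz":0.12,"yaw":0},{"dx":-0.048,"dy":0,"dz":0.12,"yaw":0}]' 1
python3 - <<'E'
from h import *
i,p,d=grab('wrist','w_rod3')
s=state();print(np.round(s['tcp_pos'],4),rot(s['tool_rot']).round(4))
P,_,_=cloud(i,d,(.487,-.249),.03);P=P[P[:,2]>.13]
zt=np.percentile(P[:,2],95); T=P[P[:,2]>zt-.005]
print(len(P),zt,T.mean(0).round(4),((T.max(0)+T.min(0))/2).round(4),np.ptp(T,0).round(4))
E
```

```text
time: 4.2
tcp_pos: [0.4878, -0.2474, 0.2192]
tool_rot: [-0.001, 0.0, 1.0, 0.0]
force: [-0.2, -0.4, 0.3]
opening: 1.006
finger_force: 0.0
[ 0.4886 -0.248   0.2205] [[-1.0e+00  4.0e-04  1.3e-03]
 [ 4.0e-04  1.0e+00 -6.0e-04]
 [-1.3e-03 -6.0e-04 -1.0e+00]]
12938 0.3452378936928588 [ 0.469  -0.2495  0.3436] [ 0.4711 -0.2498  0.3438] [0.0087 0.0531 0.0072]
```

View pics/w_rod3.png

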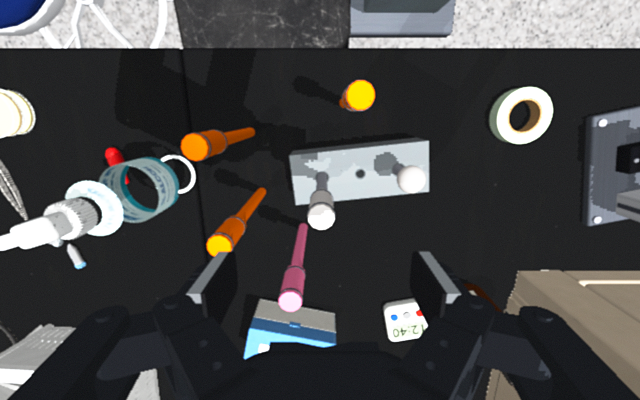

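The handle top at (321,217) is centred between the fingers at x≈215 and x≈435. Descend and grip.

```bash
python3 -m crank '[{"dx":0,"dy":-0.0015,"dz":0.02,"yaw":0},{"dx":0,"dy":-0.0015,"dz":0.04,"yaw":0},{"dx":0,"dy":-0.0015,"dz":0.06,"yaw":0},{"dx":0,"dy":-0.0015,"dz":0.077,"yaw":0},{"dx":0,"dy":-0.0015,"dz":0.077,"yaw":0},{"dx":0,"dy":-0.0015,"dz":0.077,"yaw":0}]' 0.6
python3 -m crank '[{"dx":0,"dy":0,"dz":0,"yaw":0},{"dx":0,"dy":0,"dz":0,"yaw":0},{"dx":0,"dy":0,"dz":0,"yaw":0},{"dx":0,"dy":0,"dz":0,"yaw":0},{"dx":0,"dy":0,"dz":0,"yaw":0},{"dx":0,"dy":0,"dz":0,"yaw":0},{"dx":0,"dy":0,"dz":0,"yaw":0},{"dx":0,"dy":0,"dz":0,"yaw":0}]' 0 70
```

```text
time: 4.75
tcp_pos: [0.4886, -0.2498, 0.1437]
tool_rot: [0.001, 0.0, 1.0, -0.0]
force: [0.8, 0.1, 0.2]
opening: 0.599
finger_force: 0.0
time: 5.42
tcp_pos: [0.4894, -0.2501, 0.1442]
tool_rot: [0.002, 0.0, 1.0, -0.001]
force: [-0.3, 0.8, 7.8]
opening: 0.198
finger_force: 68.2
```

```bash
python3 -m crank '[{"dx":0,"dy":0,"dz":-0.015,"yaw":0},{"dx":0,"dy":0,"dz":-0.035,"yaw":0},{"dx":0,"dy":0,"dz":-0.06,"yaw":0},{"dx":0,"dy":0,"dz":-0.09,"yaw":0},{"dx":0,"dy":0,"dz":-0.125,"yaw":0},{"dx":0,"dy":0,"dz":-0.16,"yaw":0},{"dx":0,"dy":0,"dz":-0.175,"yaw":0},{"dx":0,"dy":0,"dz":-0.175,"yaw":0},{"dx":0,"dy":0,"dz":-0.175,"yaw":0}]'
python3 - <<'E'
from h import *
i,p,d=grab('scene','s3'); s=state(); print(s['opening'],s['finger_force'],np.round(s['tcp_pos'],4))
cv2.imwrite('pics/s3c.png',cv2.resize(p[100:300,230:430,::-1],None,fx=3,fy=3))
for r in mark_of('rod_tip','scene')[:4]+mark_of('rod_grip','scene')[:4]: print(np.round(r['location'],4),r['p'])
E
```

```text
time: 6.17
tcp_pos: [0.4882, -0.2496, 0.3181]
tool_rot: [0.001, 0.0, 1.0, -0.0]
force: [-0.0, -1.1, -2.4]
opening: 0.196
finger_force: 68.6
0.19726781105209043 68.57183933258057 [ 0.4875 -0.2492  0.3165]
[ 0.439  -0.3398  0.0054] 0.79
[ 0.5179 -0.3249 -0.0042] 0.76
[ 0.5719 -0.276   0.0026] 0.67
[ 0.4063 -0.2203 -0.0017] 0.62
[ 0.4906 -0.2545  0.3352] 0.72
[ 0.4378 -0.3345  0.1479] 0.62
[ 0.5202 -0.3309  0.1531] 0.54
[ 0.405  -0.2189  0.1485] 0.51
```

View pics/s3c.png

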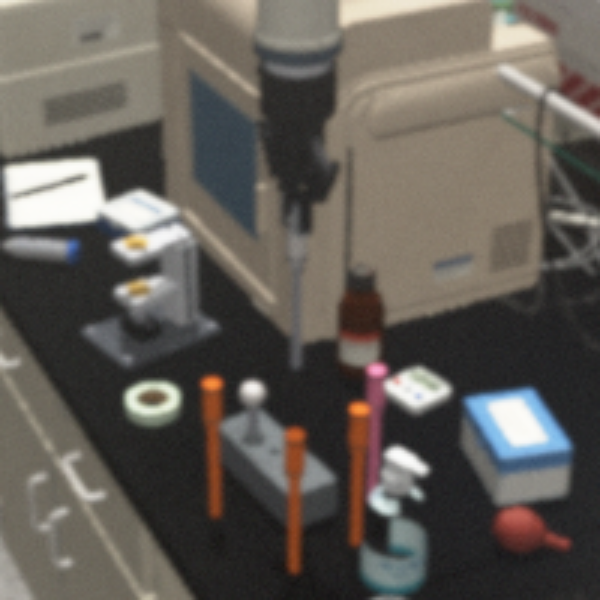

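The rod is held upright, its tip at about (295,368) in the crop and clear of the block. The short rod has not moved. Transfer to beside the stand.

```bash
python3 -m crank '[{"dx":0,"dy":0.02,"dz":0,"yaw":0},{"dx":0.01,"dy":0.055,"dz":0,"yaw":0},{"dx":0.02,"dy":0.09,"dz":0,"yaw":0},{"dx":0.02,"dy":0.13,"dz":0,"yaw":0},{"dx":0.02,"dy":0.17,"dz":0,"yaw":0},{"dx":0.02,"dy":0.21,"dz":0,"yaw":0},{"dx":0.02,"dy":0.25,"dz":0,"yaw":0},{"dx":0.02,"dy":0.29,"dz":0,"yaw":0},{"dx":0.02,"dy":0.32,"dz":0,"yaw":0},{"dx":0.02,"dy":0.34,"dz":0,"yaw":0},{"dx":0.02,"dy":0.34,"dz":0,"yaw":0},{"dx":0.02,"dy":0.34,"dz":0,"yaw":0}]'
python3 - <<'E'
from h import *
i,p,d=grab('wrist','w_st2'); np.savez('st2.npz',p=p,d=d,**i); s=state();print(np.round(s['tcp_pos'],4))
for q in('upper_mouth','lower_mouth','rod_tip','rod_grip'):
    for r in mark_of(q,'wrist')[:2]: print(q,np.round(r['location'],4),round(r['p'],2),proj(i,r['location']).round())
for c,n in(('top',None),('scene',None)):
    j,_,_=grab(c)
    for q in('upper_mouth','lift_stand'):
        for r in mark_of(q,c)[:1]: print(c,q,np.round(r['location'],4),round(r['p'],2))
for f in('st1.npz','st2.npz'):
    j=dict(np.load(f)); P,_,_=cloud(j,j['d'],(.467,.152),.03)
    T=P[(P[:,2]>.138)&(P[:,2]<.155)]; print(f,len(T),T.mean(0).round(4),T.min(0).round(4),T.max(0).round(4))
    hsv=cv2.cvtColor(j['p'],cv2.COLOR_RGB2HSV); m=((hsv[:,:,0]>15)&(hsv[:,:,0]<32)&(hsv[:,:,1]>130)&(hsv[:,:,2]>90)).astype(np.uint8)
    n,l,st,ce=cv2.connectedComponentsWithStats(m)
    for k in range(1,n):
        if st[k,4]>60: print(st[k],ce[k].round(1))
E
```

```text
time: 7.32
tcp_pos: [0.4675, 0.0911, 0.3158]
tool_rot: [-0.001, -0.001, 1.0, -0.0]
force: [0.1, -1.4, -1.4]
opening: 0.194
finger_force: 68.7
[0.4676 0.0903 0.3161]
upper_mouth [0.4713 0.1483 0.1464] 0.65 [373. 180.]
lower_mouth [0.4657 0.1508 0.0812] 0.81 [367. 166.]
rod_tip [ 0.5134 -0.3303  0.0016] 0.98 [ 74. 185.]
rod_tip [ 0.4371 -0.3428 -0.0009] 0.85 [ 57. 139.]
rod_grip [ 0.4036 -0.2201  0.1509] 0.86 [ 41. 120.]
rod_grip [0.4662 0.0944 0.3321] 0.63 [330. 243.]
top upper_mouth [0.463  0.1464 0.1434] 0.57
top lift_stand [ 0.468   0.1542 -0.0017] 0.7
scene upper_mouth [0.466  0.1537 0.1464] 0.76
scene lift_stand [0.4635 0.1449 0.0028] 0.63
st1.npz 1195 [0.4679 0.1514 0.1415] [0.4408 0.126  0.1381] [0.4968 0.1766 0.1461]
[578   0  15  14 159] [585.    5.3]
[572  24  14  16 149] [578.7  31.8]
[  0 233  12  15 143] [  4.9 240.1]
[332 243  22  14 139] [341.6 248.6]
[334 266  25  22 344] [345.8 276.9]
st2.npz 1431 [0.4685 0.1513 0.1415] [0.4414 0.1253 0.138 ] [0.4966 0.1772 0.1467]
[584   0  14   7  62] [591.8   2.1]
[  9 112  19  18 252] [ 18.1 120.6]
[361 163  27  26 462] [374.  175.6]
```

View pics/w_st2.png

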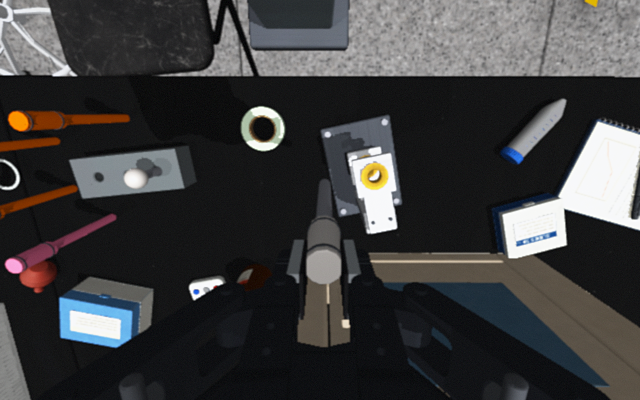

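The rod hangs with its tip at (323,182) and the upper bushing ring is centred at (374,176). I now compute the ring centre from the two views, and the rod axis from depth.

Run:
```python
from h import *
C=[];D=[]
for f in('st1.npz','st2.npz'):
    j=dict(np.load(f)); hsv=cv2.cvtColor(j['p'],cv2.COLOR_RGB2HSV); m=((hsv[:,:,0]>12)&(hsv[:,:,0]<35)&(hsv[:,:,1]>90)&(hsv[:,:,2]>60)).astype(np.uint8)
    n,l,st,ce=cv2.connectedComponentsWithStats(m); k=min(range(1,n),key=lambda k:np.hypot(*(ce[k]-((346,277) if f=='st1.npz' else (374,176)))))
    pts=np.argwhere(l==k)[:,::-1].astype(np.int32); (u,v),ax,_=cv2.fitEllipse(cv2.convexHull(pts)); 
    r=att(j)@np.linalg.inv(j['mtx'])@[u,v,1]; r/=np.linalg.norm(r); C.append(j['position']);D.append(r)
    print(f,round(u,1),round(v,1),np.round(ax,1),'at .145:',(C[-1]+r*(.145-C[-1][2])/r[2]).round(4))
A=sum(np.eye(3)-np.outer(r,r) for r in D); b=sum((np.eye(3)-np.outer(r,r))@c for r,c in zip(D,C)); print('tri',np.linalg.solve(A,b).round(4))
P,_,_=cloud(j,j['d'],(.468,.091),.025)
for z in np.arange(.18,.37,.02):
    S=P[abs(P[:,2]-z)<.008]
    if len(S)>8: print(z.round(2),len(S),'x min/mean',S[:,0].min().round(4),S[:,0].mean().round(4),'y',((S[:,1].min()+S[:,1].max())/2).round(4),np.ptp(S[:,1]).round(4))
print('zmin',P[P[:,2]>.16][:,2].min())
for z in(.18,.186,.336):print(z,proj(j,(.4676,.0907,z)).round(1))
g=j['p'].astype(int); print([ [int(x) for x in g[v,312:336,0]] for v in (184,195,205)])
```

```text
st1.npz 345.7 276.5 [23.2 25.6] at .145: [0.4662 0.1503 0.145 ]
st2.npz 374.1 176.0 [26.2 27.4] at .145: [0.4667 0.1502 0.145 ]
tri [0.467  0.1504 0.1437]
0.2 44 x min/mean 0.4609 0.4623 y 0.0915 0.0112
0.22 50 x min/mean 0.4608 0.4622 y 0.0911 0.0112
0.24 62 x min/mean 0.461 0.4624 y 0.0914 0.0115
0.26 83 x min/mean 0.461 0.4625 y 0.091 0.0115
0.28 102 x min/mean 0.4608 0.4625 y 0.091 0.0118
0.3 39 x min/mean 0.4611 0.4621 y 0.0909 0.0098
0.32 308 x min/mean 0.4568 0.4596 y 0.0909 0.0202
0.34 368 x min/mean 0.4571 0.4591 y 0.093 0.0224
0.36 2180 x min/mean 0.4559 0.4632 y 0.0906 0.044
zmin 0.18612055704525976
0.18 [323.7 183.5]
0.186 [323.7 184.8]
0.336 [323.7 248. ]
[[20, 23, 19, 21, 18, 21, 29, 47, 60, 57, 62, 59, 63, 64, 63, 64, 67, 61, 45, 35, 55, 59, 57, 58], [20, 24, 19, 20, 19, 32, 50, 59, 60, 63, 60, 61, 63, 65, 63, 65, 67, 68, 62, 37, 15, 21, 44, 60], [22, 16, 19, 19, 26, 46, 59, 60, 60, 64, 60, 61, 60, 64, 63, 62, 63, 64, 73, 59, 32, 19, 18, 21]]
```

```bash
python3 -m crank '[{"dx":0,"dy":0.03,"dz":0,"yaw":0},{"dx":0,"dy":0.055,"dz":0,"yaw":0},{"dx":0,"dy":0.059,"dz":0.01,"yaw":0},{"dx":0,"dy":0.059,"dz":0.025,"yaw":0},{"dx":0,"dy":0.059,"dz":0.03,"yaw":0},{"dx":0,"dy":0.059,"dz":0.03,"yaw":0}]'
python3 - <<'E'
from h import *
i,p,d=grab('wrist','w_st3'); s=state();print(np.round(s['tcp_pos'],4))
cv2.imwrite('pics/w_st3c.png',cv2.resize(p[110:260,250:450,::-1],None,fx=4,fy=4))
P,_,_=cloud(i,d,(.467,.150),.012)
for z in np.arange(.16,.27,.02):
    S=P[abs(P[:,2]-z)<.008]
    if len(S)>8: print(z.round(2),len(S),S[:,0].min().round(4),((S[:,1].min()+S[:,1].max())/2).round(4),np.ptp(S[:,1]).round(4))
E
```

```text
time: 8.37
tcp_pos: [0.4672, 0.149, 0.2857]
tool_rot: [-0.001, 0.0, 1.0, -0.001]
force: [0.7, -0.1, -0.0]
opening: 0.194
finger_force: 68.9
[0.4678 0.1491 0.2867]
0.16 33 0.4606 0.1493 0.0113
0.18 45 0.4605 0.1493 0.0109
0.2 55 0.4606 0.1488 0.011
0.22 69 0.4605 0.1489 0.0116
0.24 91 0.4606 0.1488 0.0111
0.26 106 0.4608 0.1487 0.0115
```

View pics/w_st3c.png

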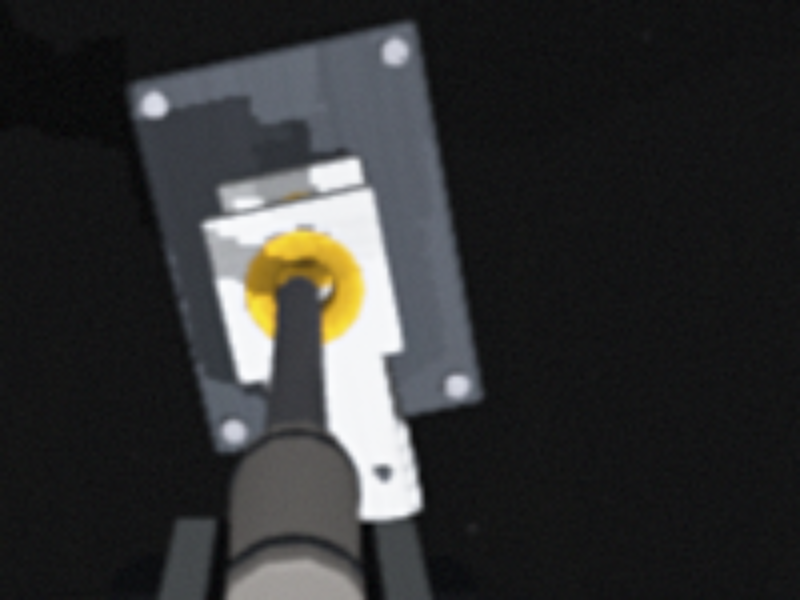

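The tip is at crop (297,280), about 1.5 mm to the -y side of the ring centre at (305,288). Correct that and insert into the upper bushing.

```bash
python3 -m crank '[{"dx":0,"dy":0.0015,"dz":0,"yaw":0},{"dx":0,"dy":0.0015,"dz":0.01,"yaw":0},{"dx":0,"dy":0.0015,"dz":0.02,"yaw":0},{"dx":0,"dy":0.0015,"dz":0.03,"yaw":0},{"dx":0,"dy":0.0015,"dz":0.04,"yaw":0},{"dx":0,"dy":0.0015,"dz":0.045,"yaw":0},{"dx":0,"dy":0.0015,"dz":0.045,"yaw":0},{"dx":0,"dy":0.0015,"dz":0.045,"yaw":0}]'; python3 -c "
from rig import state;s=state();print(s['force'],s['moment'],s['tcp_pos'])"
```

```text
time: 9.08
tcp_pos: [0.4681, 0.151, 0.2418]
tool_rot: [-0.0, 0.0, 1.0, -0.0]
force: [0.1, 0.3, -1.4]
opening: 0.197
finger_force: 68.9
[ 0.09081314  0.3222951  -1.43623214] [-0.03662296 -0.04276373 -0.07294945] [0.46807734 0.1509752  0.24181318]
```

```bash
python3 -m crank '[{"dx":0,"dy":0,"dz":0.01,"yaw":0},{"dx":0,"dy":0,"dz":0.02,"yaw":0},{"dx":0,"dy":0,"dz":0.027,"yaw":0},{"dx":0,"dy":0,"dz":0.034,"yaw":0},{"dx":0,"dy":0,"dz":0.041,"yaw":0},{"dx":0,"dy":0,"dz":0.048,"yaw":0},{"dx":0,"dy":0,"dz":0.055,"yaw":0},{"dx":0,"dy":0,"dz":0.06,"yaw":0},{"dx":0,"dy":0,"dz":0.06,"yaw":0},{"dx":0,"dy":0,"dz":0.06,"yaw":0}]'
```

```text
time: 9.92
tcp_pos: [0.4682, 0.151, 0.182]
tool_rot: [-0.0, 0.0, 1.0, -0.0]
force: [0.5, 0.3, -1.0]
opening: 0.199
finger_force: 68.9
```

```bash
python3 -m crank '[{"dx":0,"dy":0,"dz":0.004,"yaw":0},{"dx":0,"dy":0,"dz":0.008,"yaw":0},{"dx":0,"dy":0,"dz":0.011,"yaw":0},{"dx":0,"dy":0,"dz":0.013,"yaw":0},{"dx":0,"dy":0,"dz":0.013,"yaw":0},{"dx":0,"dy":0,"dz":0.013,"yaw":0}]'
python3 -m crank '[{"dx":0,"dy":0,"dz":0.001,"yaw":0},{"dx":0,"dy":0,"dz":0.002,"yaw":0},{"dx":0,"dy":0,"dz":0.002,"yaw":0},{"dx":0,"dy":0,"dz":0.002,"yaw":0}]'
```

```text
time: 10.42
tcp_pos: [0.4689, 0.1513, 0.1697]
tool_rot: [0.001, 0.0, 1.0, 0.0]
force: [-0.4, 0.1, 5.5]
opening: 0.2
finger_force: 69.5
time: 10.75
tcp_pos: [0.4693, 0.1513, 0.1682]
tool_rot: [0.001, 0.0, 1.0, 0.0]
force: [-1.1, -0.2, 9.1]
opening: 0.196
finger_force: 70.0
```

```bash
python3 -m crank '[{"dx":0,"dy":0,"dz":0.001,"yaw":0},{"dx":0,"dy":0,"dz":0.001,"yaw":0},{"dx":0,"dy":0,"dz":0.001,"yaw":0},{"dx":0,"dy":0,"dz":0.001,"yaw":0}]'
```

```text
time: 11.08
tcp_pos: [0.4699, 0.1515, 0.168]
tool_rot: [0.002, 0.0, 1.0, 0.0]
force: [-1.2, -0.1, 14.4]
opening: 0.197
finger_force: 70.8
```

Run:
```python
from h import *
i,p,d=grab('wrist','w_end')
for q in('rod_grip','upper_mouth'):
    for r in mark_of(q,'wrist')[:3]: print(q,np.round(r['location'],4),round(r['p'],2))
P,_,_=cloud(i,d,(.468,.151),.009)
for z in(.155,.17,.18,.19,.2):
    S=P[abs(P[:,2]-z)<.004]
    if len(S)>4: print(z,len(S),S[:,0].min().round(4),np.ptp(S[:,1]).round(4))
s=state();print(s['force'],s['finger_force'],s['tcp_pos'],s['time'])
```

```text
rod_grip [0.4695 0.1544 0.1812] 0.91
upper_mouth [0.4695 0.1499 0.1443] 0.79
upper_mouth [ 0.4854 -0.2089 -0.0016] 0.43
0.17 120 0.4592 0.0164
0.18 140 0.4593 0.0167
0.19 171 0.4594 0.0159
0.2 167 0.4591 0.0164
[-1.89531896 -0.01801782 15.33758165] 70.8236289024353 [0.46990109 0.1514671  0.16796989] 11.2333
```

View pics/w_end.png

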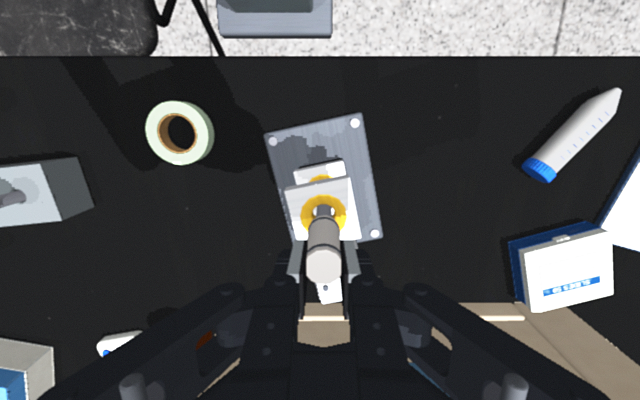

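The rod stands in the bushing at (323,213) with the handle still in the fingers. The force jumped to 15 N with no further travel, so the plunger is on its stop.

```bash
python3 -c "
from rig import *
print(finish_job())"
```

```text
the job is handed in; nothing more can be done
None
```

I threaded the guide rod through both bushings and handed the job in, still gripping it by the handle at about 70 N; the push reached about 15 N with almost no further travel, so I take the plunger to be on its stop (its joint value isn't readable, and no verdict came back).

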